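# Shut the red air valve under the cover

### The job

On the blue air box, push the cover plate by the near face of its black rib, away from the robot, until it lies flat against the stop lip at the back of the box; do not pinch the rib or lift the plate. Then, in the well this uncovers, push the red valve handle a quarter turn counter-clockwise until it is fully shut. Leave the yellow handle and the things standing around as they are.

Things in the scene. Friction and masses are not known exactly. Their poses are not given: they have to be found in the camera images.
- air_box: Blue compressed-air service box fixed to the bench, 270 (x) x 290 (y) x 56 mm tall; origin at the centre of its underside; its x points away from the robot (yaw within 0.3 rad), y left, z up. Near half: an open well. Far half: a flat deck at z 56 mm, x -10..125 mm. Along its far edge, x 125..135 mm, runs an aluminium stop lip 10 mm higher than the deck.
- well_center (a point): Middle of the well's mouth, at rim height (box x -65, y 0, z 56 mm). Inside, the well spans box x -120..-10, y -130..130 mm; floor at z 6 mm; a copper pipe (top at z 22 mm) runs along y at x -65 mm through two brass valves.
- cover: Loose aluminium plate, 125 (x) x 280 (y) x 8 mm, 0.3 to 0.55 kg, origin at the centre of its underside, axes as the box's. It lies on the rim and hides the well (centre at box x -65 mm, y 0). Nothing guides it: it slides over rim and deck with 1 to 4 N of friction and stays where left; against the stop lip its centre is at box x +62 mm.
- push_face (a point): Middle of the near face of the black rib that stands on the cover: the face to push. The rib runs along the cover's y, 100 mm long, 10 mm thick (this face is 5 mm nearer than the cover's centre line), 20 mm tall above the plate; this point lies 10 mm above the plate's top (box z 74 mm).
- rib_back: Far half of the same rib (5 mm thick, 100 mm long, 20 mm tall), origin at the middle of its foot; the fingers have no business on its far face.
- red_pivot (a point): On the turning axis (vertical) of the red valve handle, at the handle's mid-height (box z 42 mm). The two valves stand at box x -65 mm and y +65 or -65 mm; either may be the red one.
- red_end (a point): Outer end of the red handle, 50 mm from its axis, at mid-height. The handle is a flat bar 14 mm wide and 10 mm thick (box z 37..47 mm, top 9 mm below the rim) on a hub 22 mm across; nothing stands higher in the well.
- red_handle (a joint): Angle of the red handle (rad), counter-clockwise from above. 0 = fully open, the handle lies along the pipe and points to the box's -y; 1.571 = fully shut, against its stop, the handle points to the box's +x (away from the robot). Starts at 0 to 0.3. Stiff (0.1 N m), it stays where it is left.
- yellow_end (a point): Outer end of the yellow handle, 50 mm from its axis; the same kind of valve beside the red one, to be left as it is, open and pointing about to the box's -y.
- yellow_handle (a joint): Angle of the yellow handle, measured as the red one's; starts at 0 to 0.3.
- screwdriver: Screwdriver, about 200 mm, lying right of the box; to be left alone.
- spray_can: Small spray can, 52 mm across, 130 mm tall, standing left of the box (origin in its underside); to be left alone.
- coupling: Brass hose coupling, 32 mm across, 48 mm tall, standing left of the box (origin in its underside); to be left alone.
- battery: Orange and black battery pack, 100 x 36 x 26 mm, lying left of the box (origin in its underside); to be left alone.
- screw_jar: Clear jar with blue lid, 52 mm across, 60 mm tall, right of the box (origin in its underside); to be left alone.
- mug: White mug, 76 mm across, 90 mm tall, right of the box (origin in its underside); to be left alone.

How it is judged (in metres and radians):
On the way, in this order (a step that is already met when the one before it is completed fails the run):
1. the cover lies slid back on the deck, the well uncovered (x of cover in the frame of air_box above 0.048 m and y of cover in the frame of air_box between -0.03 and 0.03 m and z of cover in the frame of air_box between 0.052 and 0.06 m and angle between cover's own z axis and vertical below 0.05 rad and angle between the x axis of cover and the x axis of air_box, either way round below 0.15 rad), for 0.2 s.
2. the red handle is pushed fully shut (value of joint red_handle above 1.45 rad), for 0.2 s.
At the end, for the whole second after the job is handed in: Cover flat and at rest on the deck: centre at box x over 48 mm (within 14 mm of the stop), within 30 mm sideways and 0.15 rad of square; red handle over 1.45 rad (shut is 1.571); yellow handle's end within 8 mm, bystanders within 20 mm of their starts (all of step 1 and value of joint red_handle above 1.45 rad and distance of yellow_end from where it was at the start of the episode below 0.008 m and linear speed of cover below 0.01 m/s and distance of each of screwdriver, spray_can, coupling, battery, screw_jar, mug from where it was at the start of the episode below 0.02 m); the robot touches nothing.
It fails at once if the cover is lifted more than 12 mm, tipped more than 0.2 rad, or dropped more than 15 mm below the rim (z of cover in the frame of air_box below 0.041 m or z of cover in the frame of air_box above 0.068 m or angle between cover's own z axis and vertical above 0.2 rad).
It fails at once if the rib is pinched (fingers on its far half with more than 3 N) (contact force between the fingers and rib_back above 3 N).
It fails at once if the red handle is pushed shut before the cover is aside (value of joint red_handle above 0.6 rad and x of cover in the frame of air_box below 0.02 m).
It fails at once if the yellow handle is moved (its end by more than 12 mm) (distance of yellow_end from where it was at the start of the episode above 0.012 m).
It fails at once if a bystander is moved more than 30 mm, or lifted (distance of any of screwdriver, spray_can, coupling, battery, screw_jar, mug from where it was at the start of the episode above 0.03 m).
It also fails if it takes over 45 s, if anything falls off the work surface, if the arm or the gripper's body presses on something with over 40 N, if the wrist force passes 120 N, or if a joint passes its speed limit or range.

### The arm

A 6-joint arm with a two-finger parallel gripper is mounted at the origin on the work surface. World frame = base frame: x ahead of the robot, y to its left, z up, the work surface at z = 0. Lengths are in mm, angles in rad, forces in N, time in s.
With the tool pointing down it reaches from about 275 to 850 mm from the base axis. Payload 5.2 kg.
Tool frame: the origin (TCP) lies midway between the tips of the shut fingers; the grasp point (between the pads) lies 19 mm behind it (ctrl.pinch_z is the y of the grasp point in the tool frame, in mm); y points along the fingers, z is the direction in which the jaws open and shut, and the axes are right-handed (so a half turn about y gives the same grasp; the last joint's range is limited). The gripper opens to 85 mm and grips with 20 to 120 N. Pads are 22 mm wide; open, the fingers measure 114 mm over their backs; the gripper's body (76 mm by 85 mm) begins 54 mm behind the grasp point. The pads swing forward as they close: fully open they stand 13 mm farther back than shut.
Start: joints at [-1.537, 0.259, 1.535, -0, 1.348, -0.203], TCP at [129.047, -534.651, 231.31] pointing down, gripper open.
Joint ranges: [-3.14, 3.14], [-0.91, 2.08], [0.19, 2.58], [-1.22, 4.36], [0.22, 2.71], [-3.12, 3.12]. Speed limits (rad/s): [2.57, 2.57, 3.14, 3.14, 3.14, 3.14].

### API

Orientations are given as a unit quaternion [x, y, z, w].
In Python, from rig import ctrl gives the robot as it stands.
- The arm moves only by the tool apply_moves, never from a script. Its argument "plan" is a list that holds one entry, the list of rows, each a list of 7 numbers: the shift along the world's x, y, z in mm, then the turn, a rotation vector about the world's x, y, z in rad, then the closure, from 0 (fully open) to 1 (shut). In form: [[[x, y, z, rx, ry, rz, hand], ...]]. A call has 1 to 20 rows; each row shifts and turns the commanded pose from where the row before left it; what a row does not reach is not made up. A row lasts 1/12 s, in which the tool goes at most 41.7 mm and 7.16 degrees, less where a joint would pass 70% of its speed; a pose out of reach is approached as far as the arm can. A call with a gripper value outside its range is refused whole. The fingers move at their own pace and stop on an object; the grip force is fixed at half the most. Time passes only in rows, so rows that do not move let the fingers close. It gives the time, the measured TCP pose, the force and the opening at its end, in the units of the state.
- ctrl.get_obs(): the state, without advancing time (a new reading comes with each control period).
- ctrl.get_image(name): name is "side" or "top" or "wrist"; returns the picture (384x512x3 uint8, red, green, blue); there is no depth.
- ctrl.calibration(name): a dict with "K" (3x3 intrinsics, pixels), "T" (4x4, takes a point from camera to world coordinates). Camera axes: x right, y up, looking along -z (the intrinsics and any distortion apply to the point x, -y, -z); pixel columns grow to the right and rows downward; lengths in mm; the calibration is good to about 2 mm. The wrist camera is an equidistant fisheye: a pixel r from the principal point sees the ray r / f radians off the axis. A picture is of the moment at which its call begins: read the wrist's pose just before it. calibration takes no time and is no camera call; for the wrist camera it gives the pose at the moment of the call.
- ctrl.finish_job(): hands the job in, once; it reports no verdict.
The state is a dict: "t": time; "qpos": joint angles; "qd": joint speeds; "effort": joint torques, N m; "eef_pos": TCP position; "ee_rot": TCP orientation; "contact_force": force on the tool from outside, world axes, zero at the start; "ft_torque": the same for the moment, N m; "opening": finger opening in mm.
Only numpy, scipy, OpenCV 4.12 (cv2) and the standard library are available. Lean on these libraries where they do the work, as an engineer would, in place of code of your own. Each camera call takes 0.05 s, during which the arm holds its last target.

## Working session

There is one attempt and no reset: what is moved stays moved. The work goes in short steps, Python scripts to look and compute and a tool call to move; the robot and the scene stay as the last step left them, time stands still between calls to the robot, and variables do not carry over. Pictures are saved under pics/ and viewed, and the job is handed in when it is done.

Besides the shell and the picture viewer there is one more tool, called after "Call:" as name([rows], argument=value, ...), one row to a line, values as JSON. apply_moves: Moves the arm, as the interface text tells. Its arguments: {"type":"object","properties":{"plan":{"type":"array","items":{"type":"array","items":{"type":"array","items":{"type":"number"}}}}},"required":["plan"]}

```bash
ls; mkdir -p pics
python3 - <<'E'
from rig import ctrl
import cv2
for n in ("top","side"):
    c=ctrl.calibration(n); print(n,c)
    im=ctrl.get_image(n); cv2.imwrite(f"pics/{n}0.png",im[:,:,::-1])
print(ctrl.get_obs(), ctrl.pinch_z)
E
```

```text
pics
top {'K': array([[483.23918254,   0.        , 256.55502877],
       [  0.        , 483.23918254, 189.63512418],
       [  0.        ,   0.        ,   1.        ]]), 'T': array([[-2.22583788e-02,  9.82654398e-01, -1.84105675e-01,
         3.79340159e+02],
       [-9.99751101e-01, -2.15982437e-02,  5.59042819e-03,
         3.79407269e+01],
       [ 1.51709961e-03,  1.84184285e-01,  9.82890557e-01,
         1.28373204e+03],
       [ 0.00000000e+00,  0.00000000e+00,  0.00000000e+00,
         1.00000000e+00]])}
side {'K': array([[394.54044918,   0.        , 252.11732813],
       [  0.        , 394.54044918, 195.84694896],
       [  0.        ,   0.        ,   1.        ]]), 'T': array([[-7.77934546e-01,  2.90045453e-01, -5.57397056e-01,
         1.75068961e+00],
       [-6.27846882e-01, -3.94137903e-01,  6.71165856e-01,
         7.46354911e+02],
       [-2.50227019e-02,  8.72083109e-01,  4.88717624e-01,
         6.06183467e+02],
       [ 0.00000000e+00,  0.00000000e+00,  0.00000000e+00,
         1.00000000e+00]])}
{'t': 0.1, 'qpos': array([-1.53680794e+00,  2.59308225e-01,  1.53596084e+00,  2.96634584e-06,
        1.34798360e+00, -2.02797382e-01]), 'qd': array([ 0.000603  , -0.00087146, -0.00239119,  0.00025411, -0.00094367,
        0.00143512]), 'effort': array([-3.41437672e-04, -4.46974826e+01, -2.91250187e+01, -3.28851447e-04,
        6.26589608e-03, -1.30731019e-05]), 'eef_pos': array([ 129.02787388, -534.17728107,  230.54244176]), 'ee_rot': array([-0.08347022,  0.70274137, -0.70157191,  0.08357121]), 'contact_force': array([-0.091107  ,  0.08646189,  0.57924819]), 'ft_torque': array([-0.00748291,  0.01208762,  0.01888734]), 'opening': 85.48787679510605} -18.700000000000003
```

View pics/top0.png

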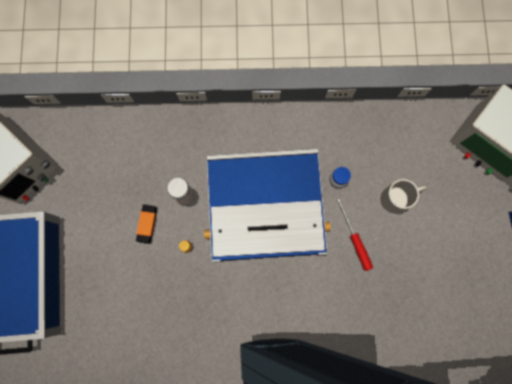

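View pics/side0.png

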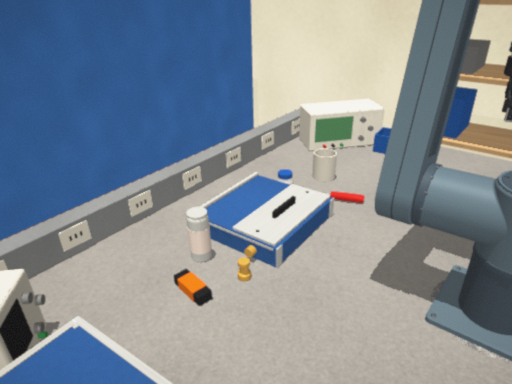

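The top view shows the air box, with its lip at row ~153, deck at rows 155–203, white cover at rows 200–258 and black rib near (268,227). The bystanders are to its left and right. Next I'll measure them.

```bash
cat > h.py <<'E'
import numpy as np, cv2
from rig import ctrl
def ray(n,px):
    c=ctrl.calibration(n);K=c["K"];T=c["T"]
    d=np.array([(px[0]-K[0,2])/K[0,0],-(px[1]-K[1,2])/K[1,1],-1]);return T[:3,3],T[:3,:3]@d
def onz(n,px,z):
    o,d=ray(n,px);return (o+d*(z-o[2])/d[2])
def proj(n,P):
    c=ctrl.calibration(n);K=c["K"];T=c["T"]
    p=T[:3,:3].T@(np.asarray(P,float)-T[:3,3]);p=p*[1,-1,-1];p=K@p;return p[:2]/p[2]
E
python3 - <<'E'
from h import *
im=cv2.imread("pics/top0.png")
hsv=cv2.cvtColor(im,cv2.COLOR_BGR2HSV)
roi=np.zeros(im.shape[:2],np.uint8);roi[140:270,200:333]=1
white=((hsv[...,2]>170)&(hsv[...,1]<60)&(roi>0)).astype(np.uint8)
n,l,s,c=cv2.connectedComponentsWithStats(white)
for i in range(1,n):
    if s[i,4]<100: continue
    m=(l==i).astype(np.uint8);k=max(cv2.findContours(m,0,2)[0],key=cv2.contourArea)
    z=64 if s[i,4]>2000 else 66
    r=cv2.minAreaRect(k);b=cv2.boxPoints(r)
    w=np.array([onz("top",p+ (0.0),z)[:2] for p in b]);print(s[i],b.round(1).tolist(),w.round(1).tolist(),w.mean(0).round(1),[np.linalg.norm(w[j]-w[j-1]).round(1) for j in range(4)])
dark=((im.max(2)<70)&(roi>0)).astype(np.uint8);dark[:205]=0;dark[250:]=0;dark[:,:235]=0;dark[:,300:]=0
k=max(cv2.findContours(dark,0,2)[0],key=cv2.contourArea);r=cv2.minAreaRect(k);b=cv2.boxPoints(r)
w=np.array([onz("top",p,84)[:2] for p in b]);print("rib",b.round(1).tolist(),w.round(1).tolist(),w.mean(0))
blue=((hsv[...,0]>100)&(hsv[...,0]<130)&(hsv[...,1]>120)&(roi>0)).astype(np.uint8);blue[:,332:]=0
al=cv2.morphologyEx(((blue|white)>0).astype(np.uint8),cv2.MORPH_CLOSE,np.ones((5,5)))
k=max(cv2.findContours(al,0,2)[0],key=cv2.contourArea);r=cv2.minAreaRect(k);b=cv2.boxPoints(r)
w=np.array([onz("top",p,56)[:2] for p in b]);print("box",b.round(1).tolist(),w.round(1).tolist(),w.mean(0),[np.linalg.norm(w[j]-w[j-1]).round(1) for j in range(4)])
crop=im[140:270,130:440];cv2.imwrite("pics/crop0.png",cv2.resize(crop,None,fx=2.5,fy=2.5,interpolation=cv2.INTER_CUBIC))
E
```

```text
[207 149 111  10 344] [[206.8000030517578, 155.5], [316.8999938964844, 148.60000610351562], [317.1000061035156, 151.6999969482422], [207.0, 158.60000610351562]] [[700.4, 158.1], [712.7, -128.6], [704.4, -128.8], [692.3, 157.6]] [702.5  14.6] [np.float64(8.2), np.float64(287.0), np.float64(8.2), np.float64(286.7)]
[ 211  201  113   56 5165] [[209.3000030517578, 206.8000030517578], [320.70001220703125, 200.3000030517578], [323.6000061035156, 250.0], [212.3000030517578, 256.5]] [[565.9, 152.4], [576.6, -132.3], [450.1, -133.8], [440.0, 145.6]] [508.1   8. ] [np.float64(126.1), np.float64(284.9), np.float64(126.5), np.float64(279.6)]
rib [[248.89999389648438, 227.39999389648438], [286.0, 225.1999969482422], [286.1000061035156, 227.8000030517578], [249.10000610351562, 230.0]] [[509.0, 52.3], [512.4, -40.1], [505.8, -40.3], [502.4, 52.0]] [507.36728388   5.98242677]
box [[206.0, 155.60000610351562], [318.70001220703125, 148.5], [325.20001220703125, 253.39999389648438], [212.5, 260.3999938964844]] [[703.0, 161.4], [715.6, -134.6], [442.0, -138.6], [430.7, 145.7]] [572.79953603   8.47763799] [np.float64(272.8), np.float64(296.3), np.float64(273.7), np.float64(284.5)]
```

View pics/crop0.png

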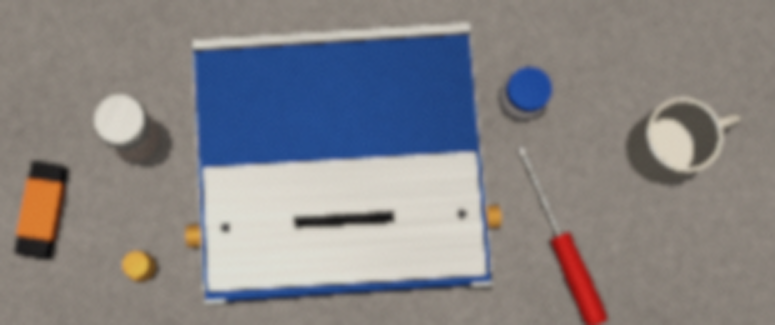

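Run:
```python
from h import *
from scipy.spatial.transform import Rotation as R
s=ctrl.get_obs();M=R.from_quat(s["ee_rot"]).as_matrix();print(M.round(3))
a=0.042
print("yaw of jaw", np.arctan2(M[1,2],M[0,2]))
o=np.array([572.6,9.]);X=np.array([np.cos(a),np.sin(a)]);Y=np.array([-X[1],X[0]])
for b in [(-70,0),(-65,0),(57,0)]: print(b,o+b[0]*X+b[1]*Y)
# side view check of rib & cover corners
im=cv2.imread("pics/side0.png")
for bx,by,z in [(-65,-50,84),(-65,50,84),(-127,140,64),(-2.5,140,64),(-127,-140,64),(-2.5,-140,64),(135,145,66),(135,-145,66)]:
    p=o+bx*X+by*Y;u=proj("side",[*p,z]);cv2.circle(im,tuple(int(round(v*16)) for v in u),24,(0,0,255),-1,shift=4)
cv2.imwrite("pics/side_chk.png",cv2.resize(im[150:290,150:370],None,fx=3.5,fy=3.5))
```

```text
[[-0.972 -0.     0.235]
 [-0.235  0.002 -0.972]
 [-0.    -1.    -0.002]]
yaw of jaw -1.334010941181043
(-70, 0) [502.66173092   6.06086428]
(-65, 0) [507.65732157   6.27080255]
(57, 0) [629.54973339  11.39329623]
```

View pics/side_chk.png

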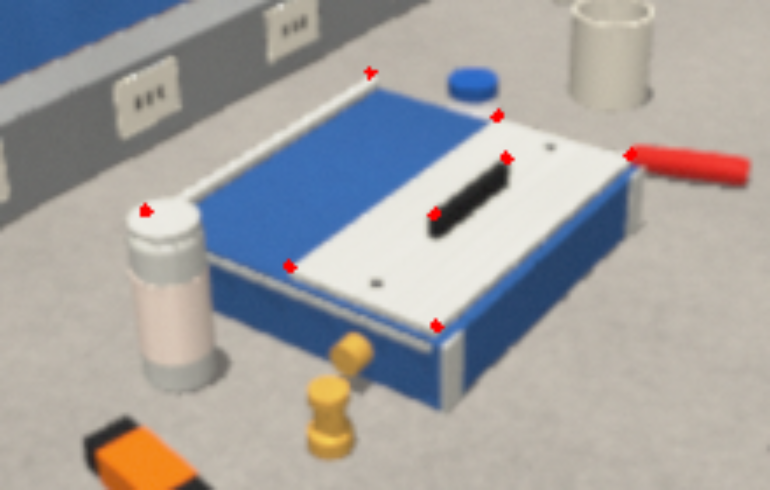

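The projected corners agree with the side view. I'll move to staging above the near part of the cover, with the jaws along the rib and half closed.

Call:
apply_moves([
  [[19.2,30,0,0,0,-0.011,0.4],[19.2,30,0,0,0,-0.011,0.4],[19.2,30,0,0,0,-0.011,0.4],[19.2,30,0,0,0,-0.011,0.4],[19.2,30,0,0,0,-0.011,0.4],[19.2,30,0,0,0,-0.011,0.4],[19.2,30,0,0,0,-0.011,0.4],[19.2,30,0,0,0,-0.011,0.4],[19.2,30,0,0,0,-0.011,0.4],[19.2,30,0,0,0,-0.011,0.4],[19.2,30,0,0,0,-0.011,0.4],[19.2,30,0,0,0,-0.011,0.4],[19.2,30,0,0,0,-0.011,0.4],[19.2,30,0,0,0,-0.011,0.4],[19.2,30,0,0,0,-0.011,0.4],[19.2,30,0,0,0,-0.011,0.4],[19.2,30,0,0,0,-0.011,0.4],[19.2,30,0,0,0,-0.011,0.4],[0,0,-40,0,0,0,0.4],[0,0,-40,0,0,0,0.4]],
])

```text
t: 1.77
eef_pos: [477.5, 7.0, 152.2]
ee_rot: [0.013, -0.706, 0.707, -0.018]
contact_force: [-0.4, -1.0, -1.6]
opening: 51.2
```

Run:
```python
from h import *
from scipy.spatial.transform import Rotation as R
s=ctrl.get_obs();M=R.from_quat(s["ee_rot"]).as_matrix();print(M.round(3),s["eef_pos"],s["opening"],s["t"],s["contact_force"])
for n in ("side","wrist"):
    cv2.imwrite(f"pics/{n}1.png",ctrl.get_image(n)[:,:,::-1])
```

```text
[[-0.999  0.007  0.043]
 [-0.043 -0.001 -0.999]
 [-0.007 -1.     0.002]] [477.4975844   7.0359752 152.173514 ] 51.209022057761835 1.7667 [-0.43077679 -1.0331511  -1.60161647]
```

View pics/side1.png

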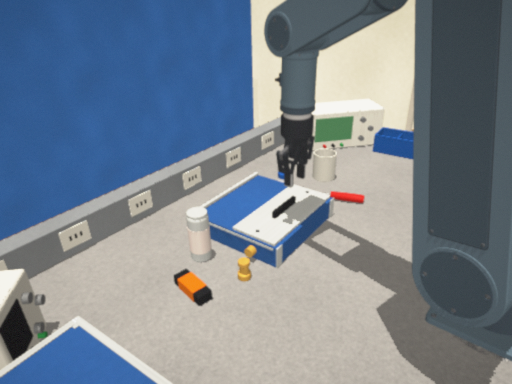

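View pics/wrist1.png

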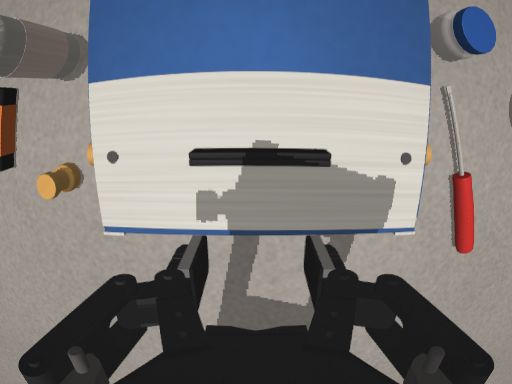

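The wrist view shows the rib at columns 190–330, row 157. The fingers at columns 205 and 310 are centred on it and on the near side. Lowering now.

Call:
apply_moves([
  [[0,0,-35,0,0,0,0.4],[0,-1,-30,0,0,0,0.4],[0,0,-15,0,0,0,0.4],[0,0,0,0,0,0,0.4],[0,0,0,0,0,0,0.4]],
])

```text
t: 2.28
eef_pos: [475.1, 3.8, 72.3]
ee_rot: [-0.013, 0.707, -0.707, 0.013]
contact_force: [0.6, 0.2, 0.6]
opening: 51.1
```

Run:
```python
from h import *
im=ctrl.get_image("side")[:,:,::-1]
cv2.imwrite("pics/side2.png",cv2.resize(im[130:290,180:360],None,fx=4,fy=3.7))
cv2.imwrite("pics/wrist2.png",ctrl.get_image("wrist")[:,:,::-1])
```

```text
(no output)
```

View pics/side2.png

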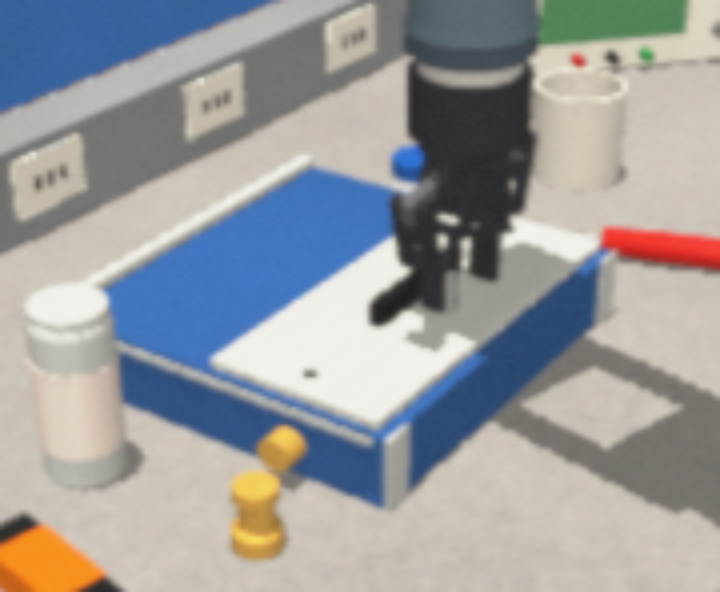

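View pics/wrist2.png

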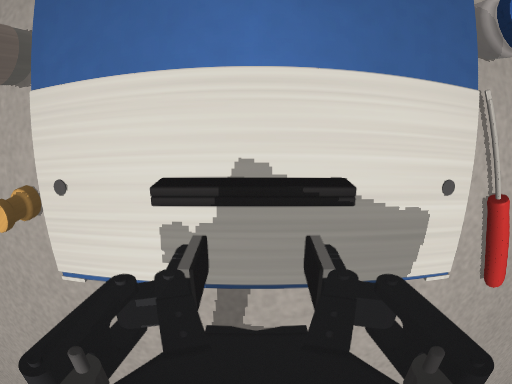

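Call:
apply_moves([
  [[4,1,-3,0,0,0,0.4],[4,0.5,0,0,0,0,0.4],[4,0.2,0,0,0,0,0.4],[5,0.2,0,0,0,0,0.4],[7,0.3,0,0,0,0,0.4],[7,0.3,0,0,0,0,0.4],[7,0.3,0,0,0,0,0.4],[7,0.3,0,0,0,0,0.4],[7,0.3,0,0,0,0,0.4],[5,0.2,0,0,0,0,0.4],[0,0,0,0,0,0,0.4]],
])

```text
t: 3.3
eef_pos: [532.1, 8.1, 68.2]
ee_rot: [-0.014, 0.707, -0.707, 0.013]
contact_force: [-1.6, 0.6, 1.3]
opening: 51.6
```

Run:
```python
from h import *
cv2.imwrite("pics/wrist3.png",ctrl.get_image("wrist")[:,:,::-1])
```

```text
(no output)
```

View pics/wrist3.png

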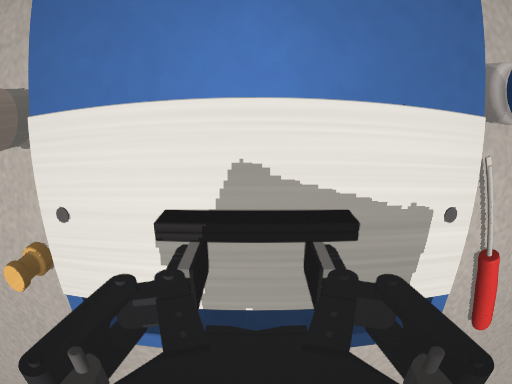

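The wrist view shows both fingers against the rib (rows 210–240) and the plate square to the box, so I'll keep pushing.

Call:
apply_moves([
  [[7,0.3,0,0,0,0,0.4],[7,0.3,0,0,0,0,0.4],[7,0.3,0,0,0,0,0.4],[7,0.3,0,0,0,0,0.4],[7,0.3,0,0,0,0,0.4],[7,0.3,0,0,0,0,0.4],[7,0.3,0,0,0,0,0.4],[7,0.3,0,0,0,0,0.4],[7,0.3,0,0,0,0,0.4],[5,0.2,0,0,0,0,0.4],[4,0.2,0,0,0,0,0.4],[3,0.1,0,0,0,0,0.4],[3,0.1,0,0,0,0,0.4],[0,0,0,0,0,0,0.4],[0,0,0,0,0,0,0.4]],
])

```text
t: 4.6
eef_pos: [610.4, 11.2, 68.6]
ee_rot: [0.013, -0.707, 0.707, -0.014]
contact_force: [-0.6, 0.8, -0.3]
opening: 51.3
```

Run:
```python
from h import *
cv2.imwrite("pics/wrist4.png",ctrl.get_image("wrist")[:,:,::-1])
```

```text
(no output)
```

View pics/wrist4.png

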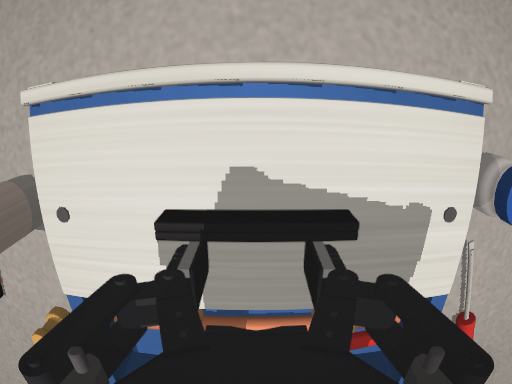

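About 8 mm of deck still shows between the plate and the lip. I'll creep in.

Call:
apply_moves([
  [[2,0.1,0,0,0,0,0.4],[2,0.1,0,0,0,0,0.4],[2,0.1,0,0,0,0,0.4],[1,0,0,0,0,0,0.4],[0,0,0,0,0,0,0.4],[0,0,0,0,0,0,0.4]],
])

```text
t: 5.15
eef_pos: [615.7, 11.6, 68.7]
ee_rot: [-0.014, 0.707, -0.707, 0.013]
contact_force: [-4.8, -0.2, 2.9]
opening: 51.0
```

Run:
```python
from h import *
cv2.imwrite("pics/wrist5.png",ctrl.get_image("wrist")[:,:,::-1])
```

```text
(no output)
```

View pics/wrist5.png

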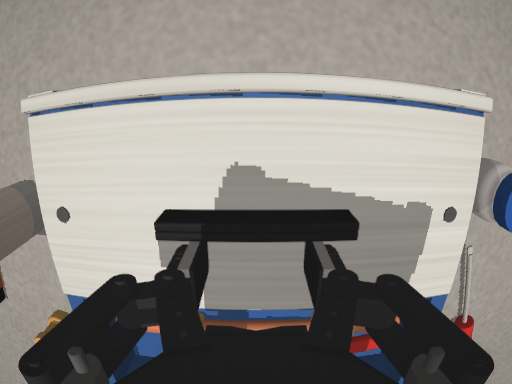

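Call:
apply_moves([
  [[1.5,0.1,0,0,0,0,0.4],[1.5,0,0,0,0,0,0.4],[1,0,0,0,0,0,0.4],[0,0,0,0,0,0,0.4],[0,0,0,0,0,0,0.4]],
])

```text
t: 5.62
eef_pos: [618.0, 11.6, 68.7]
ee_rot: [0.016, -0.707, 0.707, -0.012]
contact_force: [-9.5, -1.9, 6.7]
opening: 51.3
```

Run:
```python
from h import *
cv2.imwrite("pics/wrist6.png",ctrl.get_image("wrist")[:,:,::-1])
```

```text
(no output)
```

View pics/wrist6.png

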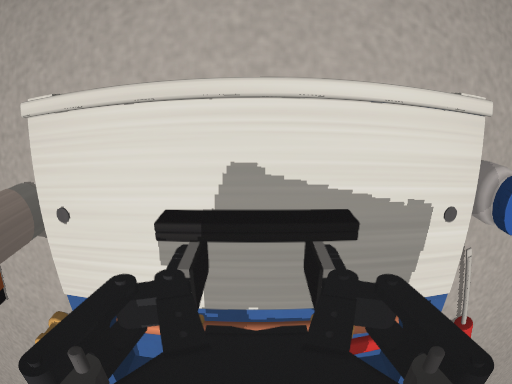

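The plate is against the lip and the gap has closed at 9.5 N. I'll back off, rise, shut the fingers and look into the well.

Call:
apply_moves([
  [[-6,-0.2,0,0,0,0,0.4],[-12,-0.5,0,0,0,0,0.4],[-10,0,20,0,0,0,0.4],[-10,0,35,0,0,0,1],[-20,-5,35,0,0,0,1],[-30,-10,10,0,0,0,1],[-30,-10,0,0,0,0,1],[-30,-5,0,0,0,0,1],[0,0,0,0,0,0,1],[0,0,0,0,0,0,1]],
])

```text
t: 6.5
eef_pos: [472.0, -19.2, 169.0]
ee_rot: [0.013, -0.707, 0.707, -0.014]
contact_force: [0.8, -0.5, 0.3]
opening: -0.0
```

Run:
```python
from h import *
for n in ("top","wrist"):
    print(ctrl.calibration(n)) if n=="wrist" else 0
    cv2.imwrite(f"pics/{n}7.png",ctrl.get_image(n)[:,:,::-1])
```

```text
{'K': array([[297.31863964,   0.        , 255.80568783],
       [  0.        , 297.31863964, 193.90075394],
       [  0.        ,   0.        ,   1.        ]]), 'T': array([[ 3.71932735e-02,  9.58240012e-01,  2.83536136e-01,
         5.45521817e+02],
       [-9.99308076e-01,  3.56166757e-02,  1.07154415e-02,
        -1.61840374e+01],
       [ 1.69350160e-04, -2.83738493e-01,  9.58901684e-01,
         3.10881780e+02],
       [ 0.00000000e+00,  0.00000000e+00,  0.00000000e+00,
         1.00000000e+00]])}
```

View pics/top7.png

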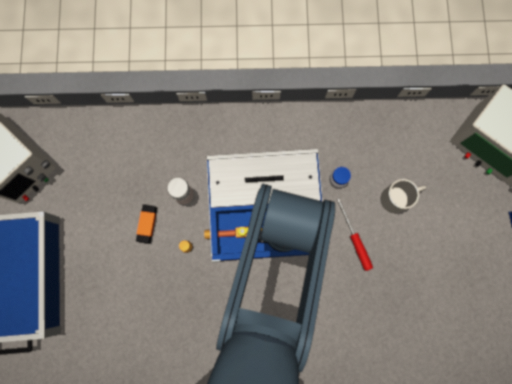

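View pics/wrist7.png

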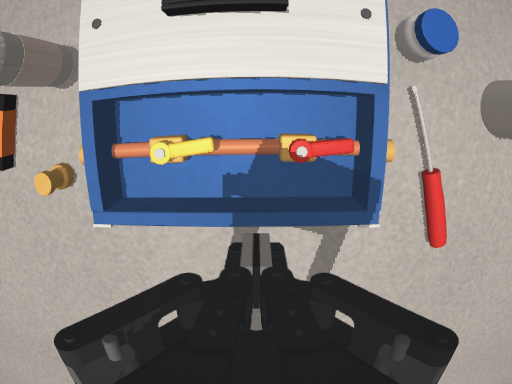

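The wrist view shows the well open, with red on the right (hub at (301,151), end at (354,146)) and yellow on the left (hub at (160,153), end at (212,143)).

```bash
cat >> h.py <<'E'
def wz(px,z,c=None):
    c=c or ctrl.calibration("wrist");K=c["K"];T=c["T"]
    v=np.array([px[0]-K[0,2],px[1]-K[1,2]]);r=np.hypot(*v);t=r/K[0,0]
    d=np.array([np.sin(t)*v[0]/r,-np.sin(t)*v[1]/r,-np.cos(t)]);d=T[:3,:3]@d;o=T[:3,3]
    return o+d*(z-o[2])/d[2]
a=0.042;O=np.array([572.6,9.]);X=np.array([np.cos(a),np.sin(a)]);Y=np.array([-X[1],X[0]])
def box(p): q=np.asarray(p)[:2]-O;return np.array([q@X,q@Y]).round(1)
def wor(b): return (O+b[0]*X+b[1]*Y).round(1)
E
python3 - <<'E'
from h import *
im=cv2.imread("pics/wrist7.png");hsv=cv2.cvtColor(im,cv2.COLOR_BGR2HSV)
m=(((hsv[...,0]<5)|(hsv[...,0]>174))&(hsv[...,1]>190)&(hsv[...,2]>110)).astype(np.uint8);m[:,385:]=0
k=max(cv2.findContours(m,0,2)[0],key=cv2.contourArea).reshape(-1,2)
w=np.array([box(wz(p,47)) for p in k]);print("red box x",w[:,0].min(),w[:,0].max(),"y",w[:,1].min(),w[:,1].max())
e=w[w[:,1]<w[:,1].min()+3];print("end",e.mean(0), [w[(abs(w[:,1]-y)<1.5)].tolist() for y in (-95,-105)])
for n,p in (("redpiv",(301,151)),("yelpiv",(160,153)),("yelend",(213,143)),):print(n,box(wz(p,47)))
for n,p in (("rimNL",(95,223)),("rimNR",(378,223)),("rimFL?",(80,97))):print(n,box(wz(p,56)))
for b in [(-98,-100),(-65,-65)]:print(b,wor(b))
# cover from top view: rib
t=cv2.imread("pics/top7.png");d=(t.max(2)<70).astype(np.uint8);d[:170]=0;d[190:]=0;d[:,:230]=0;d[:,300:]=0
r=cv2.minAreaRect(max(cv2.findContours(d,0,2)[0],key=cv2.contourArea));q=[box(onz("top",p,84)) for p in cv2.boxPoints(r)];print("rib",q,np.mean(q,0))
E
```

```text
red box x -70.0 -68.0 y -86.9 -73.9
end [-68.         -85.03333333] [[], []]
redpiv [-65.5 -64.5]
yelpiv [-65.7  64.8]
yelend [-57.9  14.4]
rimNL [-133.4  141.9]
rimNR [-133.2 -143.5]
rimFL? [ -6.1 143. ]
(-98, -100) [478.9 -95. ]
(-65, -65) [510.4 -58.7]
rib [array([63.4, 46.1]), array([ 63.7, -45.8]), array([ 54.6, -45.7]), array([54.2, 46. ])] [58.975  0.15 ]
```

Run:
```python
from h import *
P=np.array([-65,-65.]);prev=None
print("entry",wor((-98,-101)))
for i,th in enumerate(np.radians(np.arange(0,91,7.5))):
    u=np.array([np.sin(th),-np.cos(th)]);t=np.array([np.cos(th),np.sin(th)])
    c=P+36*u-3*np.sin(th)*u-(7+11*np.cos(th)+14*np.sin(th))*t
    w=wor(c);print(np.degrees(th).round(),c.round(1),w,(w-prev).round(1) if prev is not None else "");prev=w
```

```text
entry [478.9 -96. ]
0.0 [ -83. -101.] [493.9 -95.4] 
7.0 [ -79.9 -102.9] [497.1 -97.1] [ 3.2 -1.7]
15.0 [ -76.4 -104.5] [500.6 -98.6] [ 3.5 -1.5]
22.0 [ -72.5 -105.8] [504.6 -99.8] [ 4.  -1.2]
30.0 [ -68.1 -106.6] [ 509.  -100.4] [ 4.4 -0.6]
38.0 [ -63.4 -106.9] [ 513.7 -100.4] [4.7 0. ]
45.0 [ -58.5 -106.4] [518.6 -99.8] [4.9 0.6]
53.0 [ -53.4 -105.1] [523.6 -98.3] [5.  1.5]
60.0 [ -48.4 -103. ] [528.6 -96. ] [5.  2.3]
68.0 [ -43.5 -100. ] [533.3 -92.8] [4.7 3.2]
75.0 [-39.1 -96.1] [537.6 -88.7] [4.3 4.1]
82.0 [-35.2 -91.4] [541.3 -83.8] [3.7 4.9]
90.0 [-32. -86.] [544.2 -78.3] [2.9 5.5]
```

Call:
apply_moves([
  [[3,-38,0,0,0,0,1],[3,-38,0,0,0,0,1],[0,0,-30,0,0,0,1],[0,0,-30,0,0,0,1],[0,0,0,0,0,0,1],[0,0,0,0,0,0,1]],
])

```text
t: 7.1
eef_pos: [478.4, -94.7, 107.1]
ee_rot: [-0.015, 0.708, -0.706, 0.013]
contact_force: [0.7, 0.1, 0.4]
opening: -0.2
```

Run:
```python
from h import *
cv2.imwrite("pics/wrist8.png",ctrl.get_image("wrist")[:,:,::-1])
```

```text
(no output)
```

View pics/wrist8.png

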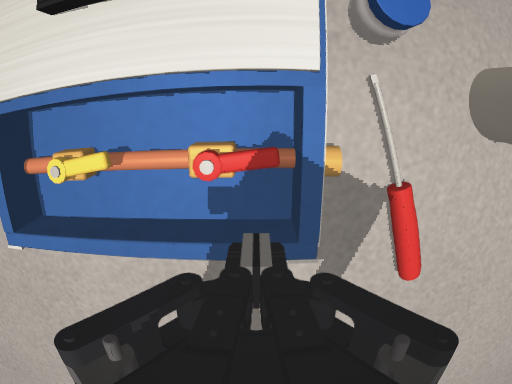

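Call:
apply_moves([
  [[0,0,-25,0,0,0,1],[0,0,-20,0,0,0,1],[0,0,-15,0,0,0,1],[0,0,-10,0,0,0,1],[0,0,0,0,0,0,1],[0,0,0,0,0,0,1]],
])

```text
t: 7.65
eef_pos: [479.6, -95.1, 39.2]
ee_rot: [0.014, -0.707, 0.707, -0.014]
contact_force: [0.2, 0.7, 0.5]
opening: 0.0
```

Run:
```python
from h import *
cv2.imwrite("pics/wrist9.png",ctrl.get_image("wrist")[:,:,::-1])
```

```text
(no output)
```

View pics/wrist9.png

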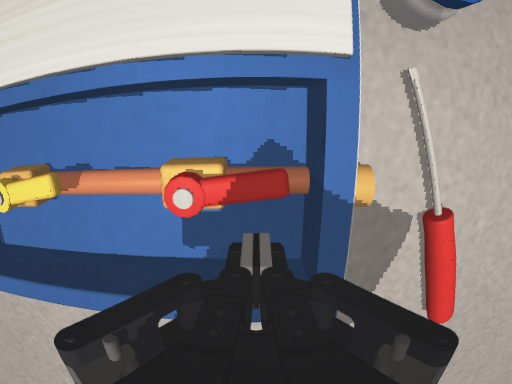

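The fingertips are inside the well, on the near side of the red handle near its outer end, with no contact. Next, the push along the arc.

Call:
apply_moves([
  [[5,-0.5,-2.5,0,0,0,1],[5,-0.5,0,0,0,0,1],[4,-0.5,0,0,0,0,1],[3.5,-0.5,0,0,0,0,1],[3.5,-1.5,0,0,0,0,1],[4,-1.2,0,0,0,0,1],[4.4,-0.6,0,0,0,0,1],[4.7,0,0,0,0,0,1],[4.9,0.6,0,0,0,0,1],[0,0,0,0,0,0,1],[0,0,0,0,0,0,1]],
])

```text
t: 8.62
eef_pos: [518.5, -100.1, 35.9]
ee_rot: [0.013, -0.707, 0.707, -0.014]
contact_force: [-1.5, -1.1, 0.2]
opening: -0.1
```

Run:
```python
from h import *
cv2.imwrite("pics/wrist10.png",ctrl.get_image("wrist")[:,:,::-1])
```

```text
(no output)
```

View pics/wrist10.png

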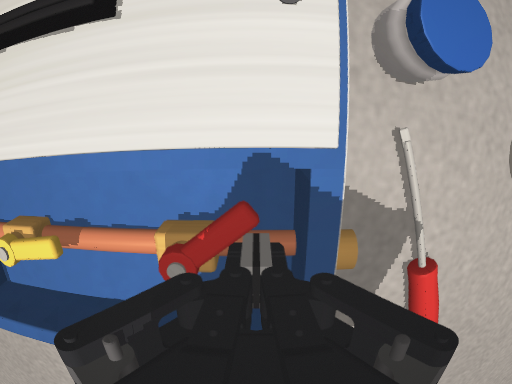

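The handle has turned to roughly 40° and is following the plan. Continuing.

Call:
apply_moves([
  [[5,1.5,0,0,0,0,1],[5,2.3,0,0,0,0,1],[4.7,3.2,0,0,0,0,1],[4.3,4.1,0,0,0,0,1],[3.7,4.9,0,0,0,0,1],[2.5,5.5,0,0,0,0,1],[0,3,0,0,0,0,1],[0,0,0,0,0,0,1],[0,0,0,0,0,0,1]],
])

```text
t: 9.42
eef_pos: [544.4, -76.8, 36.3]
ee_rot: [0.013, -0.706, 0.708, -0.015]
contact_force: [-1.6, -10.3, -0.7]
opening: 0.1
```

Run:
```python
from h import *
cv2.imwrite("pics/wrist11.png",ctrl.get_image("wrist")[:,:,::-1])
```

```text
(no output)
```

View pics/wrist11.png

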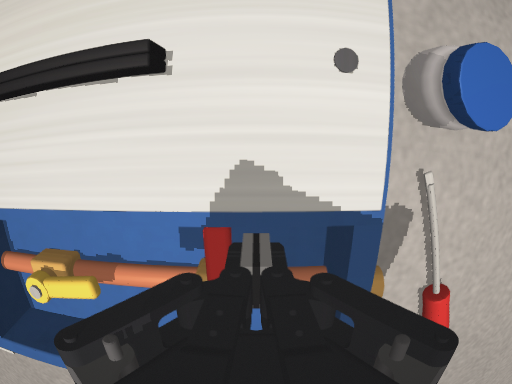

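The push force has risen to 10 N against the ~3 N needed to turn it, so the handle should be on its stop. I'll add one small push, back off, rise clear and check.

Call:
apply_moves([
  [[0,2,0,0,0,0,1],[0,0,0,0,0,0,1],[0,0,0,0,0,0,1],[0,-8,0,0,0,0,1],[0,-8,0,0,0,0,1],[-2,0,20,0,0,0,1],[-5,0,35,0,0,0,1],[-20,0,35,0,0,0,1],[-25,0,30,0,0,0,1],[-30,5,20,0,0,0,1],[0,0,0,0,0,0,1],[0,0,0,0,0,0,1]],
])

```text
t: 10.47
eef_pos: [461.3, -84.0, 177.6]
ee_rot: [0.012, -0.707, 0.707, -0.015]
contact_force: [-0.4, -0.6, -0.1]
opening: 0.0
```

Run:
```python
from h import *
c=ctrl.calibration("wrist");im=ctrl.get_image("wrist")[:,:,::-1]
cv2.imwrite("pics/wrist12.png",im)
np.save("c12.npy",c["T"])
```

```text
(no output)
```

View pics/wrist12.png

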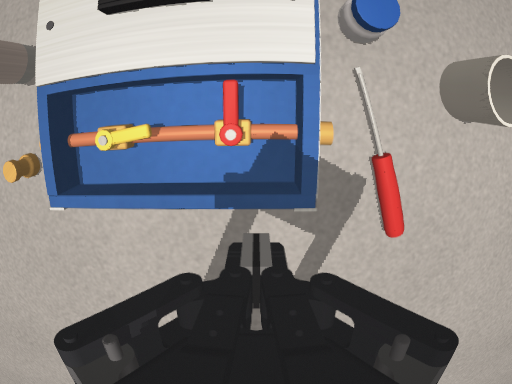

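Run:
```python
from h import *
c=ctrl.calibration("wrist")
p=box(wz((230.5,134.5),47,c));e=box(wz((231,81),47,c));print("red",p,e,"angle",np.arctan2(e[0]-p[0],-(e[1]-p[1])))
print("yellow",box(wz((103,140.5),47,c)),box(wz((149,131),47,c)))
for q in ((40,86),(310,62)):print("cover near corners",box(wz(q,64,c)))
a=cv2.imread("pics/top0.png");cv2.imwrite("pics/top12.png",ctrl.get_image("top")[:,:,::-1]);print(ctrl.get_obs()["contact_force"])
```

```text
red [-66.3 -65.1] [-17.2 -66.1] angle 1.5504325433267483
yellow [-66.6  64.5] [-60.3  13. ]
cover near corners [ -2.6 130.9]
cover near corners [  -1.6 -134.3]
[ 0.32635382 -0.70306025 -1.42104368]
```

View pics/top12.png

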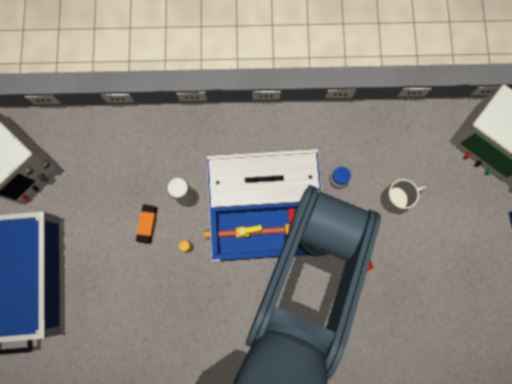

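The red handle measures 1.55 rad, the cover is against the lip, and the yellow handle and bystanders are where they started. Handing in.

```bash
python3 -c "
from rig import ctrl
print(ctrl.finish_job())"
```

```text
the job is handed in; nothing more can be done
None
```

I did both parts of the task and handed the job in at about 10.5 s; the hand-in reports no verdict.

- **Cover:** I pushed it by the near face of the rib, with the part-open fingers spread along the rib, until it reached the stop lip. The push force had risen to 9.5 N and the wrist view showed no gap.
- **Red handle:** I pushed it counter-clockwise with the shut fingers until it met its stop, at about 10 N. I then backed off, rose clear, and took the last pictures.

**Last checks:**
- **Red handle angle:** about 1.55 rad, where 1.45 is needed.
- **Cover position:** its near edge is at about box x -2 mm, so its centre is at about +60 mm. It looks square to the box and centred.
- **Yellow handle:** its end measured about (-60, 13) mm in box coordinates, against (-58, 14) mm before I pushed the red one. That 2–3 mm is within my pixel-reading error, and nothing touched it.
- **Bystanders:** they look unmoved in the pictures, judged by eye rather than measured. The arm partly hid the screwdriver in the last top view, but the wrist view showed it.
- **Contact:** the tool is free, with a force reading under 2 N, which is noise level.

**Failed or disagreeing checks:** My colour mask for the red handle picked up only part of it, so I measured the handle from points I picked by eye in the picture. The top-view reading put the rib at box x +59 mm instead of the nominal +62 mm. That is roughly within the calibration error, and both readings are well past the 48 mm needed.

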